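# Start up the router table

## Robot

A 7-joint arm with a two-finger parallel gripper is mounted at the origin on the work surface. World frame = base frame: x ahead of the robot, y to its left, z up, the work surface at z = 0. Lengths are in mm, angles in rad, forces in N, time in s.
With the tool pointing down it reaches from about 400 to 900 mm from the base axis. Payload 5.6 kg.
Tool frame: the origin (TCP) lies midway between the tips of the shut fingers; the grasp point (between the pads) lies 19 mm behind it; x points along the fingers, y is the direction in which the jaws open and shut, and the axes are right-handed (so a half turn about x gives the same grasp; the last joint's range is limited). The gripper opens to 92 mm and grips with 3 to 60 N. Pads are 20 mm wide; open, the fingers measure 128 mm over their backs; the gripper's body (75 mm by 189 mm) begins 69 mm behind the grasp point.
Start: joints at [-1.233, 0.468, -0.012, 1.603, 0.006, 1.071, -0.056], TCP at [241.622, 603.43, 214.592] pointing down, gripper open.
Joint ranges: [-2.53, 2.53], [-0.31, 2.02], [-1.57, 1.55], [0.28, 2.44], [-1.29, 4.43], [0.15, 1.84], [-2.92, 2.92]. Speed limits (rad/s): [2.57, 2.57, 3.14, 3.14, 3.14, 3.14, 3.14].

## Interface

Orientations are given as a rotation vector (axis times angle).
In Python, from cell import robot, grip, kin, viewer gives the robot as it stands. Calls block until the motion is done:
- robot.movep(position, orientation): joint-space move of the TCP to a pose.
- robot.servo_line(position, feed=150, rotation=None): straight line of the TCP; rotation=None keeps the orientation; feed is the mean speed in mm/s.
- robot.goto_joints(angles): joint-space move.
- grip(opening, newtons=None): opening from 0.0 (shut) to 1.0 (fully open); newtons is the grip in N (None keeps the last); returns when the fingers have stopped.
- robot.hold(seconds).
- kin.ik(position, orientation): joint angles nearest the present ones, or None.
- robot.observe(): the state.
- viewer.read_camera(name): name is "scene" or "top"; returns the picture (400x640x3 uint8, red, green, blue); there is no depth.
- viewer.camera_info(name): a dict with "camera_matrix" (3x3 intrinsics, pixels), "R" (3x3) and "t" (3): a world point X has camera coordinates R X + t. Camera axes: x right, y down, z forward; pixel columns grow to the right and rows downward; lengths in mm; the calibration is good to about 2 mm. A picture is of the moment at which its call begins. camera_info takes no time and is no camera call.
A pose or a line that the arm cannot do raises robot.IKError and nothing moves.
- robot.job_done(): hands the job in, once; it reports no verdict.
Trained networks look in the newest picture that a camera, given by its name, has taken for a name from the list of things; names that differ only in an ending like _2 or _b are one class to them, and where a whole thing is asked for, a point or a joint stands for the part that bears it (a point fixed in the world has none). Each returns a list of dicts, best first, with "confidence" (0 to 1); they miss things now and then, are a little off and sometimes report something else, mostly with a low value. They report only what shows in the picture. A call takes as long as a camera call. They do not tell look-alikes from the thing itself.
- viewer.silhouettes(name, camera): "mask" (400x640 bool, what is visible of it).
- viewer.pinpoint(name, camera): "at" ([x, y, z] in mm, in the coordinates of the camera as it stood for that picture, good to about 4 mm: a listed point, or the origin of a listed thing).
The state is a dict: "t": time; "joints": joint angles; "joint_velocities": joint speeds; "joint_torque": joint torques, N m; "tcp_pos": TCP position; "tcp_rot": TCP orientation; "contact_force": force on the tool from outside, world axes, zero at the start; "wrist_torque": the same for the moment, N m; "grip_width": opening from 0.0 (shut) to 1.0 (fully open).
Only numpy, scipy, OpenCV 4.12 (cv2) and the standard library are available. Lean on these libraries where they do the work, as an engineer would, in place of code of your own. Each camera call takes 0.05 s, during which the arm holds its last target. There are 200 camera calls.

## Task

The router table's bit has just been set level, so start it up for the first cut with light taps of the fingertips: first press the long zero key on the height readout and let it come up again, then switch on the dust extractor at the socket block, and only then switch on the router at the steel switch box. Each switch is a rocker: tap its raised half down, gently, until it snaps over and stays. Pick nothing up, do not shift the readout, and leave its two round keys and the tools on the bench alone.

Things in the scene. Friction and masses are not known exactly. Their poses are not given: they have to be found in the camera images.
- readout: height readout, a loose flat box lying on the bench, 92 (x) x 150 (y) x 27 mm high plus a 1.5 mm face, 0.4 kg, grey with a black face; origin at the centre of its underside, z up. At yaw 0 its pale display window lies along the far (+x) part and three keys in a row along the near part, 24 mm to -x of the centre: the long zero key to the right (-y 40 mm), two small round keys to the left (+y 18 and 54 mm). All three keys stand 6 mm proud of the face and move straight down
- zero_key (a joint): travel of the long zero key, m: 0 up, 0.003 fully down; a spring of about 0.75 N rising to 2.25 N returns it. It counts as pressed beyond 0.002
- zero_key_top (a point): centre of the top of the long zero key, 16 (x) x 40 (y) mm, 34.5 mm above the bench when up
- units_key (a joint): travel of the small round units key (14 mm across, middle of the row), m, 0 up, 0.003 down; not to be pressed
- power_key (a joint): travel of the small round power key (14 mm across, left end of the row), m, 0 up, 0.003 down; not to be pressed
- socket_block: the extractor's socket block, a black bar screwed to the bench, 72 (x) x 200 (y) x 42 mm high; origin at the centre of its underside. A rocker switch at its +y end (centre 66 mm from the block's centre), then an empty round socket, then at the -y end a socket with a black plug in it (plug 37 mm across, top 77 mm above the bench, its lead goes off the far side into the bench)
- extractor_rocker (a joint): angle of the extractor's rocker, rad: 0 off (far, +x, half raised by 16 degrees, near half level), 0.28 on (far half level, near half raised). White, 32 mm wide (y), 46 mm long (x), 23 mm each half, pivot in the middle, 48 mm above the bench, over a frame 44 mm above the bench. Needs about 4 N on the middle of the raised half; past half way it snaps over and stays
- extractor_rocker_raised (a point): spot to tap: on the face of the extractor rocker's far half, 15 mm out from the pivot; 52 mm above the bench when off, 48 mm when on
- switch_box: the router's switch box, a bare steel box screwed to the bench, 104 (x) x 60 (y) mm with a cover 118 x 74 mm whose top is 49 mm above the bench; origin at the centre of its underside. One rocker in the middle of the cover; a bent conduit leaves its far (+x) side and goes into the bench 104 mm from the centre
- router_rocker (a joint): angle of the router's rocker, rad: 0 off (far, +x, half raised by 16 degrees, near half level), 0.28 on (far half level, near half raised). White, 34 mm wide (y), 66 mm long (x), 33 mm each half, pivot in the middle, 53.5 mm above the bench, over a frame 50 mm above the bench. Needs about 3 N on the middle of the raised half; past half way it snaps over and stays
- router_rocker_raised (a point): spot to tap: on the face of the router rocker's far half, 21 mm out from the pivot; 59.5 mm above the bench when off, 53.5 mm when on
- push_stick: wooden push stick lying flat, 355 mm long (y), up to 50 mm wide, 13 mm thick; to be left alone; origin under its middle
- try_square: try square lying flat, wooden stock 120 mm long (y) and 18 mm high with a thin steel blade 160 mm long to -x; to be left alone; origin under the stock
- tape_measure: black tape measure standing on edge, 34 (x) x 72 (y) x 64 mm high; to be left alone; origin under its centre
- setup_bar: brass setup bar lying flat, 25 (x) x 75 (y) x 12.5 mm; to be left alone; origin under its centre
Mind the look-alikes: they are no part of the job. Of the things that look like the readout, take the one that is farthest from the robot's base at the start.

How it is judged (in metres and radians):
On the way, in this order (a step that is already met when the one before it is completed fails the run):
1. the zero key is pressed while both switches are still off (value of joint zero_key above 0.002 m and value of joint each of extractor_rocker, router_rocker below 0.08 rad), for 0.05 s.
2. the zero key is let up again, both switches still off (value of joint zero_key below 0.001 m and value of joint each of extractor_rocker, router_rocker below 0.08 rad), for 0.05 s.
3. the extractor is switched on, the router still off (value of joint extractor_rocker above 0.22 rad and value of joint router_rocker below 0.08 rad), for 0.1 s.
4. the router is switched on, the extractor still on (value of joint each of router_rocker, extractor_rocker above 0.22 rad), for 0.1 s.
At the end, for the whole second after the job is handed in: both rockers on (beyond 0.22 of 0.28 rad), the zero key up (under 1 mm), the readout flat on the bench at rest within 12 mm of where it lay, the tools within 20 mm of where they lay (all of step 4 and value of joint zero_key below 0.001 m and distance of readout from where it was at the start of the episode below 0.012 m and angle between readout's own z axis and vertical below 0.05 rad and linear speed of readout below 0.02 m/s and distance of each of push_stick, try_square, tape_measure, setup_bar from where it was at the start of the episode below 0.02 m); the robot touches nothing.
It fails at once if the router is on while the extractor is off (value of joint router_rocker above 0.22 rad and value of joint extractor_rocker below 0.08 rad).
It fails at once if a round key of the readout is pressed (value of joint any of units_key, power_key above 0.0015 m).
It fails at once if the readout is lifted, tipped or shifted by more than 12 mm (distance of readout from where it was at the start of the episode above 0.012 m or angle between readout's own z axis and vertical above 0.1 rad).
It fails at once if the readout or a switch is pushed with more than 30 N, or with more than 5 N by anything but the fingers (contact force between any of readout, socket_block, switch_box and the fingers above 30 N or contact force between any of readout, socket_block, switch_box and the arm above 5 N).
It fails at once if a tool on the bench is moved by more than 20 mm (distance of any of push_stick, try_square, tape_measure, setup_bar from where it was at the start of the episode above 0.02 m).
It also fails if it takes over 50 s, if anything falls off the work surface, if the arm or the gripper's body presses on something with over 40 N, if the wrist force passes 120 N, or if a joint passes its speed limit or range.

## Working session

There is one attempt and no reset: what is moved stays moved. The work goes in short steps, each a Python script; the robot and the scene stay as the last script left them, time stands still between calls to the robot, and variables do not carry over. Pictures are saved under pics/ and viewed, about 8 in all and at most 12, crops included, and the job is handed in when it is done.

```bash
mkdir -p pics; ls
cat > h.py <<'E'
import numpy as np, cv2
from cell import robot, grip, kin, viewer
def w(p,c):
    i=viewer.camera_info(c); return np.array(i["R"]).T@(np.array(p)-np.array(i["t"]))
def px(X,c):
    i=viewer.camera_info(c); q=np.array(i["camera_matrix"])@(np.array(i["R"])@np.array(X)+np.array(i["t"])); return q[:2]/q[2]
def ray(uv,c,z):
    "world point at height z seen at pixel uv"
    i=viewer.camera_info(c); R=np.array(i["R"]); o=-R.T@np.array(i["t"])
    d=R.T@np.linalg.inv(np.array(i["camera_matrix"]))@np.array([*uv,1.]); return o+d*(z-o[2])/d[2]
E
python3 - <<'E'
from h import *
ims=[viewer.read_camera(c) for c in("top","scene")]
for c,im in zip(("top","scene"),ims): cv2.imwrite(f"pics/{c}0.png",im[...,::-1])
for n in["readout","zero_key_top","units_key","socket_block","extractor_rocker_raised","switch_box","router_rocker_raised","tape_measure"]:
  for c in("top","scene"):
    for d in viewer.pinpoint(n,c)[:4]:
      X=w(d["at"],c); print(n,c,round(d["confidence"],2),X.round(),px(X,c).round())
s=robot.observe();print(s["t"],s["tcp_rot"],s["contact_force"],s["grip_width"])
E
```

```text
pics
readout top 0.8 [297. 286.   0.] [225. 278.]
readout top 0.77 [547. -16.  -0.] [327. 196.]
readout scene 0.71 [ 284. -214.    2.] [289. 154.]
zero_key_top top 0.56 [508. -45.  38.] [338. 207.]
zero_key_top top 0.43 [ 248. -239.   34.] [404. 298.]
zero_key_top top 0.4 [251. 264.  37.] [230. 295.]
zero_key_top scene 0.62 [510. -42.  35.] [307. 202.]
zero_key_top scene 0.6 [ 246. -241.   35.] [287. 136.]
zero_key_top scene 0.43 [257. 263.  40.] [465. 175.]Traceback (most recent call last):
  File "<stdin>", line 6, in <module>
ValueError: it knows: extractor_rocker_raised, push_stick, readout, router_rocker_raised, setup_bar, socket_block, switch_box, tape_measure, try_square, zero_key_top
```

Run:
```python
from h import *
for n in["socket_block","extractor_rocker_raised","switch_box","router_rocker_raised","tape_measure","push_stick","try_square","setup_bar"]:
  for c in("top","scene"):
    for d in viewer.pinpoint(n,c)[:4]:
      X=w(d["at"],c); print(n,c,round(d["confidence"],2),X.round(),px(X,c).round())
s=robot.observe();print(s["t"],s["tcp_rot"],s["contact_force"],s["grip_width"])
```

```text
socket_block top 0.74 [ 523. -288.    6.] [417. 204.]
socket_block scene 0.84 [ 520. -291.   -1.] [217. 192.]
socket_block scene 0.61 [377.  65.   1.] [371. 195.]
extractor_rocker_raised top 0.45 [ 559. -230.   59.] [401. 190.]
extractor_rocker_raised scene 0.72 [ 556. -233.   51.] [225. 187.]
switch_box top 0.56 [510. 314.   2.] [218. 207.]
switch_box scene 0.81 [511. 309.  -2.] [461. 258.]
router_rocker_raised top 0.67 [524. 314.  66.] [213. 200.]
router_rocker_raised top 0.44 [ 764. -154.   -1.] [373. 126.]
router_rocker_raised scene 0.69 [527. 315.  59.] [468. 241.]
tape_measure top 0.66 [389. -83.  -6.] [349. 248.]
tape_measure scene 0.86 [387. -84.  -4.] [315. 185.]
push_stick top 0.71 [751.  63.  -2.] [302. 129.]
try_square top 0.62 [ 765. -150.   -4.] [371. 126.]
try_square scene 0.96 [ 761. -155.    0.] [201. 270.]
setup_bar top 0.74 [385.  64.  -2.] [300. 249.]
setup_bar top 0.35 [ 765. -152.   -4.] [372. 126.]
setup_bar scene 0.73 [380.  68.  -4.] [372. 197.]
1.1 [ 0.29882534  1.55004004 -0.29880076] [-0.64257819 -0.15310996 -0.09043967] 1.0017223859262951
```

View pics/top0.png

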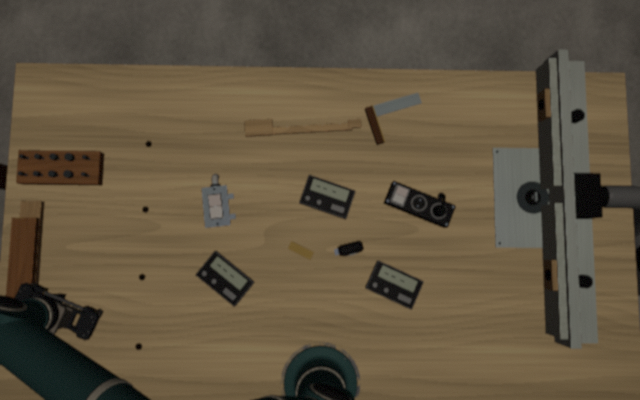

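View pics/scene0.png

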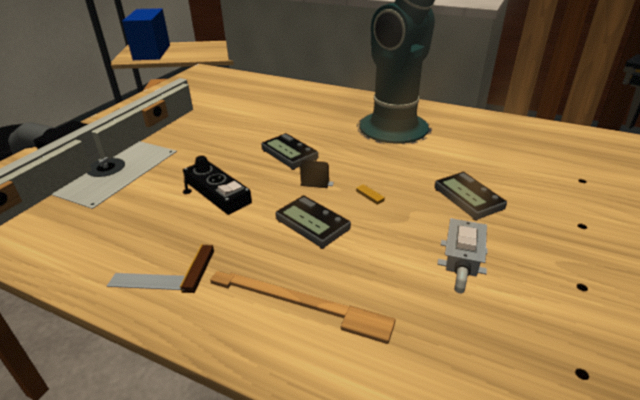

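Readout look-alikes in the top picture: (327,196), (225,278) and (394,284). They are about 547, 412 and 355 mm from the base, so I take (327,196). The socket block is at (420,203), the switch box at (217,205), and both tools near the readout lie clear of it. Next comes a close crop with projected outlines.

```bash
cat >> h.py <<'E'
def rz(a): return np.array([[np.cos(a),-np.sin(a)],[np.sin(a),np.cos(a)]])
def at(pose,l,z): return np.r_[np.array(pose[:2])+rz(pose[2])@np.array(l),z]
def fitbox(masks,size,zt,p0):
    "pose (x,y,yaw) of a box of size (x,y), zt high, to mask hulls {cam:mask}"
    from scipy.optimize import minimize
    hx,hy=np.array(size)/2; S=8
    def cost(p):
        c=0
        for cam,m in masks.items():
            P=np.array([px(at(p,(a*hx,b*hy),z),cam) for a in(-1,1) for b in(-1,1) for z in(0,zt)])
            q=cv2.convexHull(np.float32(P)); im=np.zeros((400,640),np.uint8)
            cv2.fillConvexPoly(im,np.int32(q*16),1,shift=4,lineType=8)
            big=cv2.GaussianBlur(im.astype(np.float32),(5,5),1); c+=np.abs(big-cv2.GaussianBlur(m.astype(np.float32),(5,5),1)).sum()
        return c
    best=min((minimize(cost,[p0[0],p0[1],a],method="Nelder-Mead",options=dict(initial_simplex=[[p0[0],p0[1],a],[p0[0]+8,p0[1],a],[p0[0],p0[1]+8,a],[p0[0],p0[1],a+.15]],maxiter=120)) for a in(-.35,0,.35)),key=lambda r:r.fun)
    return best.x,best.fun
E
python3 - <<'E'
from h import *
ims={c:viewer.read_camera(c) for c in("top","scene")}
res={}
for n,size,zt,p0 in[("readout",(92,150),28.5,(547,-16)),("socket_block",(72,200),42,(522,-289)),("switch_box",(118,74),49,(510,312))]:
  ms={}
  for c in ims:
    u=px([*p0,20],c)
    for d in viewer.silhouettes(n,c):
      ys,xs=np.nonzero(d["mask"])
      if len(xs)>50 and np.hypot(xs.mean()-u[0],ys.mean()-u[1])<20: ms[c]=d["mask"];break
  for sub in([["top"],["scene"],["top","scene"]]):
    sub=[c for c in sub if c in ms]
    if sub: r=fitbox({c:ms[c] for c in sub},size,zt,p0); print(n,sub,r[0].round(3),round(r[1]),[int(ms[c].sum()) for c in sub]); res[n]=r[0]
pts={"readout":[((-24,-40),34.5),((-24,18),34.5),((-24,54),34.5),((46,75),28.5),((46,-75),28.5),((-46,-75),28.5),((-46,75),28.5)],
"socket_block":[((15,66),52),((0,66),48),((36,100),42),((36,-100),42),((-36,-100),42),((-36,100),42)],
"switch_box":[((21,0),59.5),((0,0),53.5),((59,37),49),((59,-37),49),((-59,-37),49),((-59,37),49)]}
rows=[]
for c in ims:
  row=[]
  for n in res:
    o=px([*res[n][:2],40],c).round().astype(int); k=6; h,wd=40,44
    M=np.float32([[k,0,-k*(o[0]-wd/2)],[0,k,-k*(o[1]-h/2)]]); h=60;wd=44
    M=np.float32([[k,0,-k*(o[0]-wd/2)],[0,k,-k*(o[1]-24)]])
    wd=44;k=4; wd=66;h=66
    M=np.float32([[k,0,-k*(o[0]-wd/2)],[0,k,-k*(o[1]-h/2)]])
    im=cv2.warpAffine(ims[c][...,::-1],M,(wd*k,h*k),flags=cv2.INTER_CUBIC); im=cv2.convertScaleAbs(im,alpha=1.7 if c=="top" else 1)
    for l,z in pts[n]:
      q=M[:,:2]@px(at(res[n],l,z),c)+M[:,2]; cv2.circle(im,tuple(int(v) for v in q),2,(0,0,255),-1)
    row.append(im)
  rows.append(np.hstack(row))
cv2.imwrite("pics/crop1.png",np.vstack(rows))
for n in res: print(n,[at(res[n],*p).round(1).tolist() for p in pts[n][:1]])
E
```

```text
readout ['top'] [ 5.43722e+02 -1.42680e+01 -3.16000e-01] 85 [1572]Traceback (most recent call last):
  File "<stdin>", line 13, in <module>
  File "h.py", line 25, in fitbox
    best=min((minimize(cost,[p0[0],p0[1],a],method="Nelder-Mead",options=dict(initial_simplex=[[p0[0],p0[1],a],[p0[0]+8,p0[1],a],[p0[0],p0[1]+8,a],[p0[0],p0[1],a+.15]],maxiter=120)) for a in(-.35,0,.35)),key=lambda r:r.fun)
  File "h.py", line 25, in <genexpr>
    best=min((minimize(cost,[p0[0],p0[1],a],method="Nelder-Mead",options=dict(initial_simplex=[[p0[0],p0[1],a],[p0[0]+8,p0[1],a],[p0[0],p0[1]+8,a],[p0[0],p0[1],a+.15]],maxiter=120)) for a in(-.35,0,.35)),key=lambda r:r.fun)
              ~~~~~~~~^^^^^^^^^^^^^^^^^^^^^^^^^^^^^^^^^^^^^^^^^^^^^^^^^^^^^^^^^^^^^^^^^^^^^^^^^^^^^^^^^^^^^^^^^^^^^^^^^^^^^^^^^^^^^^^^^^^^^^^^^^^^^^^^^^^^^^^^^^^^^^^^^^^^^^^^^^^^^^^
    res = _minimize_neldermead(fun, x0, args, callback, bounds=bounds,
                               **options)
    fsim[j] = func(sim[j])
              ~~~~^^^^^^^^
    fx = function(np.copy(x), *(wrapper_args + args))
  File "h.py", line 20, in cost
    P=np.array([px(at(p,(a*hx,b*hy),z),cam) for a in(-1,1) for b in(-1,1) for z in(0,zt)])
                ~~^^^^^^^^^^^^^^^^^^^^^^^^^
  File "h.py", line 6, in px
    i=viewer.camera_info(c); q=np.array(i["camera_matrix"])@(np.array(i["R"])@np.array(X)+np.array(i["t"])); return q[:2]/q[2]
ValueError: time passes only in moves, steps and waits
```

```bash
python3 - <<'E'
s=open('h.py').read()
s=s.replace("def w(p,c)","INF={c:viewer.camera_info(c) for c in('top','scene')}\ndef w(p,c)").replace("i=viewer.camera_info(c)","i=INF[c]")
open('h.py','w').write(s)
E
cat > crop.py <<'E'
from h import *
ims={c:viewer.read_camera(c) for c in("top","scene")}
res={}
for n,size,zt,p0 in[("readout",(92,150),28.5,(547,-16)),("socket_block",(72,200),42,(522,-289)),("switch_box",(118,74),49,(510,312))]:
  ms={}
  for c in ims:
    u=px([*p0,20],c)
    for d in viewer.silhouettes(n,c):
      ys,xs=np.nonzero(d["mask"])
      if len(xs)>50 and np.hypot(xs.mean()-u[0],ys.mean()-u[1])<20: ms[c]=d["mask"];break
  for sub in([["top"],["scene"],["top","scene"]]):
    if all(c in ms for c in sub): r=fitbox({c:ms[c] for c in sub},size,zt,p0); print(n,sub,r[0].round(3),round(r[1]),[int(ms[c].sum()) for c in sub]); res[n]=r[0]
pts={"readout":[((-24,-40),34.5),((-24,18),34.5),((-24,54),34.5),((46,75),28.5),((46,-75),28.5),((-46,-75),28.5),((-46,75),28.5)],
"socket_block":[((15,66),52),((0,66),48),((36,100),42),((36,-100),42),((-36,-100),42),((-36,100),42)],
"switch_box":[((21,0),59.5),((0,0),53.5),((59,37),49),((59,-37),49),((-59,-37),49),((-59,37),49)]}
rows=[]
for c in ims:
  row=[]
  for n in res:
    o=px([*res[n][:2],40],c).round(); k=3.5; h=86;wd=76
    M=np.float32([[k,0,-k*(o[0]-wd/2)],[0,k,-k*(o[1]-h/2)]])
    im=cv2.warpAffine(ims[c][...,::-1],M,(int(wd*k),int(h*k)),flags=cv2.INTER_CUBIC); im=cv2.convertScaleAbs(im,alpha=1.7 if c=="top" else 1)
    for l,z in pts[n]:
      q=M[:,:2]@px(at(res[n],l,z),c)+M[:,2]; cv2.circle(im,tuple(int(v) for v in q),2,(0,0,255),-1)
    row.append(im)
  rows.append(np.hstack(row))
cv2.imwrite("pics/crop1.png",np.vstack(rows)[:600])
for n in res: print(n,[at(res[n],*p).round(1).tolist() for p in pts[n][:1]])
E
python3 crop.py
```

```text
readout ['top'] [ 5.43605e+02 -1.33190e+01 -3.39000e-01] 64 [1598]
readout ['scene'] [ 5.38668e+02 -1.56920e+01 -2.99000e-01] 229 [2311]
readout ['top', 'scene'] [ 5.43558e+02 -1.39980e+01 -3.40000e-01] 333 [1598, 2311]
socket_block ['top'] [ 5.24123e+02 -2.86575e+02 -3.73000e-01] 112 [1858]
socket_block ['scene'] [ 5.20303e+02 -2.93676e+02 -3.71000e-01] 245 [2222]
socket_block ['top', 'scene'] [ 5.22707e+02 -2.89474e+02 -3.73000e-01] 397 [1858, 2222]
switch_box ['scene'] [5.08924e+02 3.10224e+02 1.00000e-01] 470 [2285]
readout [[507.6, -43.7, 34.5]]
socket_block [[560.7, -233.5, 52.0]]
switch_box [[529.8, 312.3, 59.5]]
```

View pics/crop1.png

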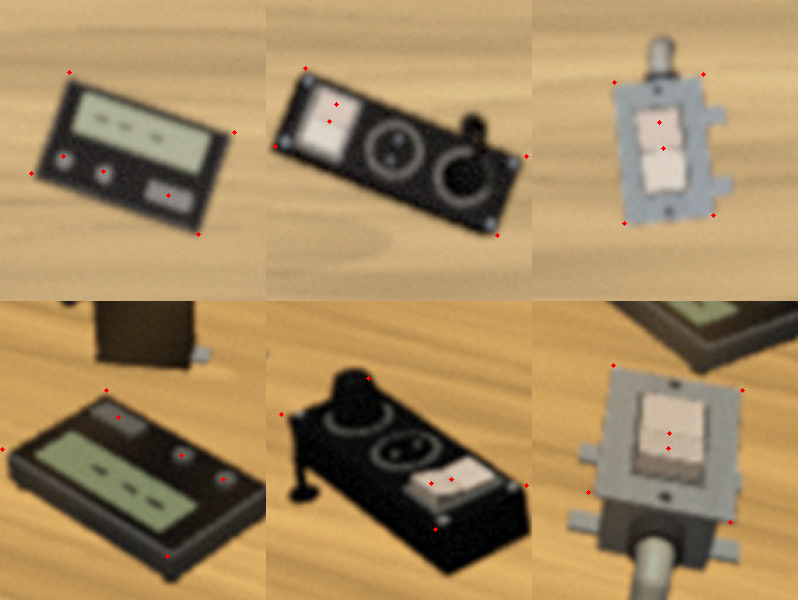

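The crop shows the readout (327,196) with its zero key at the right and both round keys at the left. All three fits land on their features, so I shut the fingers and tap the zero key.

```bash
cat >> h.py <<'E'
from scipy.spatial.transform import Rotation as Ro
def orient(pos,yaw):
    q0=np.array(robot.observe()["joints"]); best=None
    for s in(1,-1):
        y=s*np.array([-np.sin(yaw),np.cos(yaw),0]); x=np.array([0,0,-1.]); r=Ro.from_matrix(np.c_[x,y,np.cross(x,y)]).as_rotvec()
        q=kin.ik(pos,r)
        if q is not None and (best is None or np.abs(np.array(q)-q0).max()<best[0]): best=(np.abs(np.array(q)-q0).max(),r)
    return best[1]
def tap(p,yaw,ztop,zstop,fmax,hover=12,step=.5):
    "go above p, tap down in steps from ztop until zstop (commanded) or fmax newtons; back up; returns log"
    up=[p[0],p[1],170.]; r=orient(up,yaw); robot.movep(up,r)
    robot.servo_line([p[0],p[1],ztop+hover],feed=120); robot.hold(.3)
    f0=np.array(robot.observe()["contact_force"]); z=ztop+2; log=[]
    robot.servo_line([p[0],p[1],z],feed=30)
    while True:
        s=robot.observe(); f=np.array(s["contact_force"])-f0
        log.append((round(z,1),np.round(s["tcp_pos"],1).tolist(),f.round(1).tolist()))
        if z<=zstop or f[2]>fmax: break
        z-=step; robot.servo_line([p[0],p[1],z],feed=10)
    robot.hold(.15); s=robot.observe(); log.append(("hold",np.round(s["tcp_pos"],1).tolist(),(np.array(s["contact_force"])-f0).round(1).tolist()))
    robot.servo_line([p[0],p[1],ztop+hover],feed=60); robot.servo_line(up,feed=150)
    for l in log: print(*l)
    print("t",robot.observe()["t"])
E
python3 - <<'E'
from h import *
grip(0.0,10); print(robot.observe()["grip_width"])
tap((507.6,-43.7),-.33,34.5,31.8,6)
E
```

```text
0.004610938622083316
36.5 [507.4, -43.9, 36.3] [0.6, -0.2, 0.8]
36.0 [507.7, -43.7, 36.1] [0.7, -0.2, 0.2]
35.5 [507.6, -43.7, 35.5] [0.1, 0.0, 1.3]
35.0 [507.6, -43.7, 35.0] [0.5, -0.6, 1.1]
34.5 [507.6, -43.7, 34.5] [-0.4, 0.2, 2.2]
34.0 [507.6, -43.7, 34.0] [-0.5, -0.9, 2.1]
33.5 [507.6, -43.7, 33.5] [-0.2, -1.6, 2.3]
33.0 [507.6, -43.7, 33.0] [-0.8, -0.4, 3.5]
32.5 [507.6, -43.7, 32.5] [-0.0, -0.5, 3.1]
32.0 [507.6, -43.7, 32.0] [-0.5, -0.7, 2.6]
31.5 [507.6, -43.7, 31.8] [-1.4, 0.4, 6.7]
hold [507.6, -43.7, 31.8] [-1.3, 0.0, 6.6]
t 11.5167
```

The force rose along the spring and then hit the hard stop 2.7 to 3 mm down, so the key was pressed and then released. Next is the extractor.

Run:
```python
from h import *
tap((559.3,-233.3),-.373,54.5,48.0,14,hover=10)
ims=[cv2.convertScaleAbs(viewer.read_camera(c)[...,::-1],alpha=a) for c,a in(("top",1.6),("scene",1))]
def cr(im,u,v): return cv2.resize(im[v-35:v+35,u-45:u+45],None,fx=4.4,fy=4.2,interpolation=cv2.INTER_CUBIC)
cv2.imwrite("pics/after1.png",np.vstack([np.hstack([cr(ims[0],420,203),cr(ims[0],327,196)]),np.hstack([cr(ims[1],217,185),cr(ims[1],313,218)])]))
```

```text
56.5 [559.1, -233.3, 56.2] [1.1, -0.2, 1.5]
56.0 [559.3, -233.3, 56.0] [0.8, 0.3, 0.2]
55.5 [559.3, -233.3, 55.5] [1.2, 0.1, 0.1]
55.0 [559.3, -233.3, 55.0] [1.3, 0.0, -0.2]
54.5 [559.4, -233.3, 54.6] [0.8, -0.6, 0.9]
54.0 [559.5, -233.4, 54.1] [0.4, 0.4, 2.0]
53.5 [559.5, -233.4, 53.6] [1.3, 0.3, 2.4]
53.0 [559.6, -233.4, 53.0] [1.8, -0.4, 1.1]
52.5 [559.2, -233.2, 52.4] [1.4, 0.4, 1.0]
52.0 [558.9, -233.2, 51.8] [1.7, 0.3, 0.5]
51.5 [559.0, -233.2, 51.3] [1.4, 1.0, 0.1]
51.0 [559.2, -233.2, 50.9] [0.9, 0.4, -0.4]
50.5 [559.3, -233.3, 50.5] [0.2, -0.3, -0.4]
50.0 [559.2, -233.3, 50.0] [1.3, 0.6, 0.6]
49.5 [559.3, -233.3, 49.5] [0.8, 0.4, 0.8]
49.0 [559.3, -233.3, 49.0] [1.2, -0.7, -0.1]
48.5 [559.4, -233.3, 48.6] [-0.2, -0.1, -0.2]
48.0 [559.4, -233.4, 48.5] [-0.9, 1.9, 5.7]
hold [559.4, -233.4, 48.5] [-0.8, 1.8, 5.9]
t 19.7417
```

View pics/after1.png

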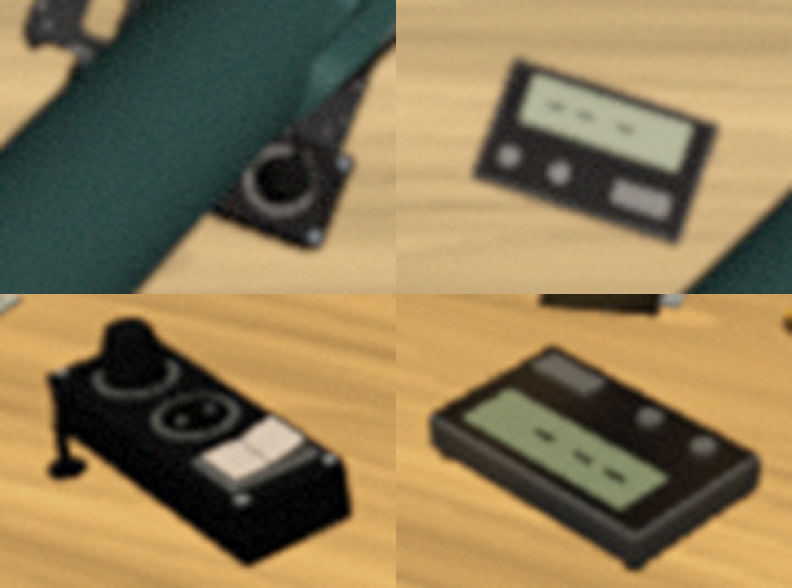

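The force dropped as it snapped over. In the scene crop at about (250,450) the far half is now down and the near half raised. The readout is unmoved. Now the router.

Run:
```python
from h import *
tap((529.3,312.5),.1,62.5,53.5,14,hover=8)
s=robot.observe(); p=s["tcp_pos"]; robot.servo_line([p[0]-130,p[1]+90,220],feed=150)
ims=[cv2.convertScaleAbs(viewer.read_camera(c)[...,::-1],alpha=a) for c,a in(("top",1.6),("scene",1))]
def cr(im,u,v): return cv2.resize(im[v-35:v+35,u-45:u+45],None,fx=4.4,fy=4.2,interpolation=cv2.INTER_CUBIC)
cv2.imwrite("pics/after2.png",np.vstack([np.hstack([cr(ims[0],420,203),cr(ims[0],217,205)]),np.hstack([cr(ims[1],217,185),cr(ims[1],463,248)])]))
cv2.imwrite("pics/all2.png",np.vstack([ims[1]]))
```

```text
64.5 [529.1, 312.4, 64.1] [-0.3, -0.8, 0.6]
64.0 [529.4, 312.5, 64.0] [-1.2, -0.4, 0.0]
63.5 [529.3, 312.5, 63.5] [0.1, -1.2, 0.0]
63.0 [529.4, 312.5, 63.1] [-0.1, -1.7, 0.3]
62.5 [529.5, 312.6, 62.6] [-0.9, -1.3, 2.4]
62.0 [529.5, 312.6, 62.1] [-0.6, -0.1, 1.3]
61.5 [529.5, 312.6, 61.6] [1.2, -0.0, 2.4]
61.0 [529.1, 312.5, 60.9] [0.4, -0.7, 1.1]
60.5 [529.1, 312.4, 60.3] [-0.4, -1.3, 2.1]
60.0 [529.2, 312.5, 59.9] [-0.1, -1.4, 0.6]
59.5 [529.2, 312.5, 59.4] [-0.5, -0.1, 0.2]
59.0 [529.2, 312.5, 58.9] [-0.1, -0.6, 0.3]
58.5 [529.2, 312.5, 58.4] [-0.9, -0.9, 0.6]
58.0 [529.2, 312.5, 57.9] [-1.0, -1.8, -0.6]
57.5 [529.2, 312.5, 57.4] [-1.5, -1.3, 0.5]
57.0 [529.3, 312.5, 57.0] [-0.8, -1.1, 0.2]
56.5 [529.3, 312.5, 56.5] [-1.6, -1.1, -1.0]
56.0 [529.3, 312.5, 56.0] [-0.7, -0.0, -0.4]
55.5 [529.3, 312.5, 55.5] [-0.7, -1.1, 0.2]
55.0 [529.3, 312.5, 55.0] [-0.7, 0.0, 1.0]
54.5 [529.3, 312.5, 54.5] [-0.8, -1.5, 0.5]
54.0 [529.4, 312.6, 54.1] [-1.0, -0.0, 0.7]
53.5 [529.4, 312.5, 54.0] [-2.3, -1.7, 5.4]
hold [529.4, 312.5, 54.0] [-2.7, -1.7, 4.8]
t 30.3417
```

View pics/after2.png

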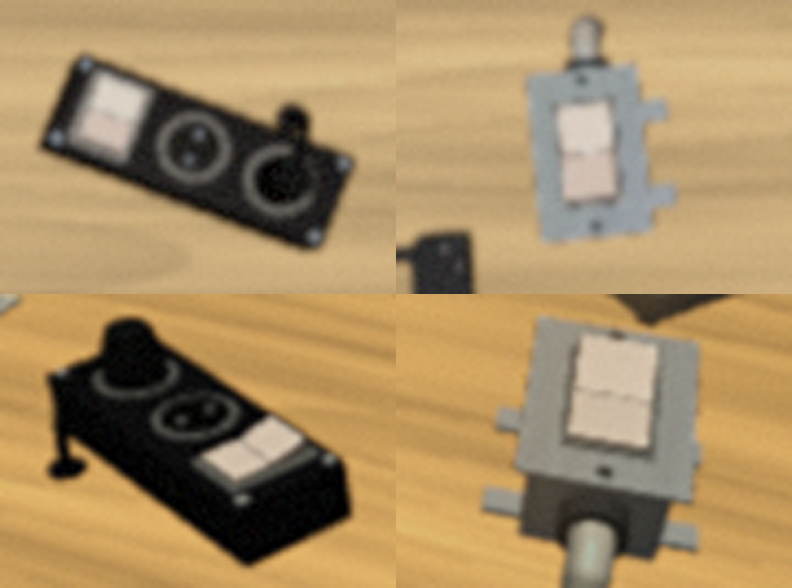

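View pics/all2.png

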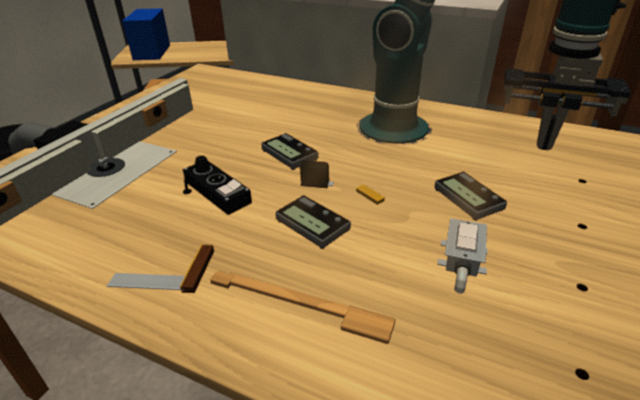

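Both rockers show swapped shading: the bright far half is level and the darker near half is raised. The readout at (313,220) and the tools are where they were, and the arm is clear. I hand the job in.

```bash
python3 -c "
from h import *
robot.job_done(); print(robot.observe()['t'])"
```

```text
the job is handed in; nothing more can be done
the job is handed in; nothing more can be done
```

The job is handed in. With the fingers shut I tapped the zero key on the farthest readout, then the extractor rocker, then the router rocker. All three taps were done by about 30 s of the 50 s allowed.

**Zero key:** the force rose as a spring would and met a hard stop at 6.7 N, about 2.7 mm down. I then let it up again.

**Rockers:** on both, the force dropped away as the rocker snapped over, and they reached only about 6 N and 5 N at the bottom. In the last pictures both have the far half level and the near half raised, which means on.

**Bench:** in the last pictures the readout and the tools look to be where they were, by eye rather than by measurement. The arm is clear of everything.

**Not confirmed:** the joint values cannot be read, so the zero key's press and release are judged only from the force, the position and the pictures. Before the taps the readout's and socket block's positions from the two cameras differed by about 5 to 8 mm. I used the combined estimates, checked against the crops. For the switch box only the angled camera gave an outline. No check failed.

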